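# Restock the covered bushing crate

### The arm

A 6-joint arm with a two-finger parallel gripper is mounted at the origin on a cart in front of the work surface, level with it; the furniture and walls round the work are solid. World frame = base frame: x ahead of the robot, y to its left, z up, the work surface at z = 0. Lengths are in m, angles in degrees, forces in N, time in s.
With the tool pointing down it reaches from about 0.3 to 0.75 m from the base axis. Payload 8.5 kg.
Tool frame: the origin (TCP) lies at the very end of the fingers, on their centre line; the grasp point (between the pads) lies 19 mm behind it (hold_point_z is the distance from the TCP to the grasp point, in m); z points along the fingers, y is the direction in which the jaws open and shut (so a half turn about z gives the same grasp; the last joint's range is limited). The gripper opens to 85 mm and grips with 20 to 120 N. Pads are 22 mm wide; open, the fingers measure 114 mm over their backs; the gripper's body (76 mm by 85 mm) begins 54 mm behind the grasp point. The pads swing forward as they close: fully open they stand 13 mm farther back than shut.
Start: joints at [-82.294, 21.807, 74.336, -0, 83.858, -12.336], TCP at [0.188, -0.517, 0.231] pointing down, gripper open.
Joint ranges: [-178.18, 178.18], [-50.72, 133.34], [12.68, 142.11], [-81.47, 261.47], [9.98, 163.14], [-165.26, 165.26]. Speed limits (degrees/s): [136.94, 136.94, 180, 180, 180, 180].

### API

Orientations are given as a 3x3 rotation matrix whose columns are the frame's x, y, z axes.
In Python, from rig import observe, get_image, close_job, hold_point_z gives the robot as it stands. The module is installed in compiled form; this text tells all that it offers.
- The arm moves only by the tool jog_arm, never from a script. Its arguments are lists of equal length, an entry for each row: "travel": the shift along the world's x, y, z in m, a list of three; "dr": the turn, a rotation vector about the world's x, y, z in rad, a list of three. In form: {"travel": [[x, y, z], ...], "dr": [[rx, ry, rz], ...]}. A call has 1 to 20 rows; each row shifts and turns the commanded pose from where the row before left it; what a row does not reach is not made up. A row lasts 1/12 s, in which the tool goes at most 41.7 mm and 7.16 degrees, less where a joint would pass 70% of its speed; a pose out of reach is approached as far as the arm can. A call with a gripper value outside its range is refused whole. "jaw" is the finger opening in m, from 0 to 0.0854, set as the call begins (left out, the last holds). The fingers move at their own pace and stop on an object; "newtons" is the grip in N (left out, the last holds). Time passes only in rows, so rows that do not move let the fingers close. It gives the time, the measured TCP pose, the force and the opening at its end, in the units of the state.
- observe(): the state, without advancing time (a new reading comes with each control period).
- get_image(name): name is "scene" or "side" or "wrist"; returns a dict with "color" (420x560x3 uint8, red, green, blue), "fovy" (degrees; the focal length in pixels is half the picture's height over the tangent of half this angle, whatever the lens; pixels are square), "cx", "cy" (the principal point, pixels), "k1" (the pictures are not rectified: a ray, as slopes to the right and down, at radius r is drawn at 1 + k1 r^2 times it, then the intrinsics apply), "R" (3x3) and "t" (3): a world point X has camera coordinates R X + t. Camera axes: x right, y down, z forward; pixel columns grow to the right and rows downward; lengths in m; the calibration is good to about 2 mm. A picture is of the moment at which its call begins. There is no depth.
- close_job(): hands the job in, once; it reports no verdict.
The state is a dict: "time_s": time; "q": joint angles; "qvel": joint speeds; "joint_efforts": joint torques, N m; "position": TCP position; "tool_rot": TCP orientation; "ft_force": force on the tool from outside, world axes, zero at the start; "wrist_torque": the same for the moment, N m; "grip_width": finger opening in m.
Only numpy, scipy, OpenCV 4.12 (cv2) and the standard library are available. Lean on these libraries where they do the work, as an engineer would, in place of code of your own. Each camera call takes 0.05 s, during which the arm holds its last target.

### The job

Put the two loose brass bushings back into the covered spares crate. Two of its four cells already hold a bushing, which cannot be seen under the spring flaps, so feel through the flaps for the empty cells and stand one bushing in each, down in the pocket and flat on its floor. Leave the grease jar, the die ring and the bearing where they are.

Things in the scene. Friction and masses are not known exactly. Their poses are not given: they have to be found in the camera images.
- cells: The covered crate: blue sheet-steel box, 410 x 62 x 60 mm deep, fixed to the table on two steel brackets, leaning 25 degrees towards the robot so that its 4 mouths face up and to the robot. Origin: middle of the row, on the pocket floors, 100 mm above the table. Axes: y along the row, z out of the mouths (cell axis, 25 degrees from vertical), x across the row, rising away from the robot.
- cell1 (a point): Centre of the mouth of cell 1 (the robot's rightmost), level with the cover's top: 60 mm straight above the pocket's floor along the crate's z; axes as cells. Cells are 100 mm apart along y, inside 96 mm (y) by 56 mm (x); the opening in the cover is 92 mm (y) by 51 mm (x). Two of the four cells, different every time, hold a loose bushing of the same kind, hidden; two are empty.
- cell2 (a point): Centre of the mouth of cell 2 (second from the right), level with the cover's top; all cells are alike.
- cell3 (a point): Centre of the mouth of cell 3 (second from the left), level with the cover's top; all cells are alike.
- cell4 (a point): Centre of the mouth of cell 4 (the robot's leftmost), level with the cover's top; all cells are alike.
- pocket1 (a point): Centre of the pocket floor of cell 1, the same in each cell: a black plate 10 mm thick on the cell's bottom has a square pocket 44 x 44 mm in its middle, 2 mm chamfer, floor at crate z = 0. A bushing standing in it has 4 mm free all round, its top 30 mm above the floor (30 mm below the cover's top). Fingertips more than 10 mm above the pocket's floor stay clear of the plate.
- seam1 (a point): Middle of the flaps of cell 1, 3 mm below the cover's top; the same in each cell: two dark steel flaps, front and back, hinged on the long edges, meet at the middle. They swing only inward (down), by 86 degrees, against weak springs (under 3 N in all on a thing pushed straight through the middle), close by themselves, and clear a seated bushing by 2 mm.
- bushing_a_centre (a point): Centre of loose bushing a: brass-coloured plain bushing, a short tube of 36 mm outer diameter and 30 mm height (about 0.06 to 0.13 kg), standing on its end on the table in front of the crate; the point is 15 mm above its underside, z along its axis. The bushings are alike and either may go in either empty cell.
- bushing_a: The same bushing a; origin at the centre of its underside, z along its axis.
- bushing_b_centre (a point): Centre of loose bushing b: brass-coloured plain bushing, a short tube of 36 mm outer diameter and 30 mm height (about 0.06 to 0.13 kg), standing on its end on the table in front of the crate; the point is 15 mm above its underside, z along its axis. The bushings are alike and either may go in either empty cell.
- bushing_b: The same bushing b; origin at the centre of its underside, z along its axis.
- die_ring: Bystander: silvery aluminium ring lying on the table, 68 mm across, 18 mm high; origin at the centre of its underside.
- grease_jar: Bystander: white jar with blue screw lid, 66 mm across, 60 mm high, standing beside the crate; origin at the centre of its underside.
- bearing: Bystander: steel ball bearing lying flat on the table, 52 mm across, 15 mm high; origin at the centre of its underside.
There are look-alikes about, which are no part of the job. Leave any blue or orange look-alike of the bushing_b alone.

How it is judged:
By the outcome, as a careful person would: the job done as asked, in the order asked, and still so for the second after the job is handed in, with the robot touching nothing.
It also fails if it takes over 67 s, if anything falls off the work surface, if the arm or the gripper's body presses on something with over 40 N, if the wrist force passes 120 N, or if a joint passes its speed limit or range.

## Working session

There is one attempt and no reset: what is moved stays moved. The work goes in short steps, Python scripts to look and compute and a tool call to move; the robot and the scene stay as the last step left them, time stands still between calls to the robot, and variables do not carry over. Pictures are saved under pics/ and viewed, and the job is handed in when it is done.

Besides the shell and the picture viewer there is one more tool, called after ">>>" as name(argument=value, ...) on one line, values as JSON. jog_arm: Moves the arm, as the interface text tells. Its arguments: {"type":"object","properties":{"travel":{"type":"array"},"dr":{"type":"array"},"jaw":{"type":"number"},"newtons":{"type":"number"}},"required":["travel","dr"]}

```bash
mkdir -p pics; cat > h.py <<'E'
import numpy as np, cv2
from rig import observe, get_image, close_job, hold_point_z
def snap(n,fn):
    d=get_image(n); cv2.imwrite('pics/'+fn,d['color'][:,:,::-1]); np.save('pics/'+fn[:-4]+'.npy',d,allow_pickle=True); return d
def load(fn): return np.load('pics/'+fn+'.npy',allow_pickle=True).item()
def K(d):
    f=d['color'].shape[0]/2/np.tan(np.radians(d['fovy']/2)); return f
def proj(d,X):
    X=np.atleast_2d(X); c=X@np.array(d['R']).T+np.array(d['t']); s=c[:,:2]/c[:,2:]; r2=(s**2).sum(1,keepdims=True)
    s=s*(1+d['k1']*r2); return s*K(d)+[d['cx'],d['cy']]
def ray(d,uv):
    s0=(np.array(uv,float)-[d['cx'],d['cy']])/K(d); s=s0.copy()
    for _ in range(30): s=s0/(1+d['k1']*(s@s))
    R=np.array(d['R']); v=R.T@np.array([s[0],s[1],1]); return -R.T@np.array(d['t']), v/np.linalg.norm(v)
def onz(d,uv,z):
    o,v=ray(d,uv); return o+v*(z-o[2])/v[2]
E
python3 - <<'E'
from h import *
s=observe()
for k,v in s.items(): print(k,np.round(v,4).tolist())
print(hold_point_z if not callable(hold_point_z) else hold_point_z())
for n in ['scene','side','wrist']:
    d=snap(n,n+'0.png'); print(n,d['fovy'],d['cx'],d['cy'],d['k1'],np.round(-np.array(d['R']).T@d['t'],3))
E
```

```text
time_s 0.0
q [-82.2929, 21.8396, 74.3866, -0.0011, 83.858, -12.3362]
qvel [0.0057, -0.0282, 0.0384, 0.0059, 0.0232, 0.0273]
joint_efforts [0.0001, -44.846, -23.128, -0.0001, 0.0047, -0.0]
position [0.1884, -0.5164, 0.2307]
tool_rot [[0.9394, 0.3427, -0.0002], [0.3427, -0.9394, 0.0015], [0.0003, -0.0014, -1.0]]
ft_force [0.3643, 0.1333, -0.252]
wrist_torque [0.0022, -0.0169, -0.0254]
grip_width 0.0854
0.0187
scene 57.20549778088871 280.7150058974027 211.08492672916353 0.010206323782676505 [0.098 0.57  1.012]
side 47.17207172840429 280.3323259844371 203.3404297409883 -0.016234408031387815 [0.516 0.849 0.882]
wrist 60.98339540395135 278.5980311692194 212.8403313998374 -0.01419600286208524 [ 0.262 -0.49   0.374]
```

View pics/scene0.png

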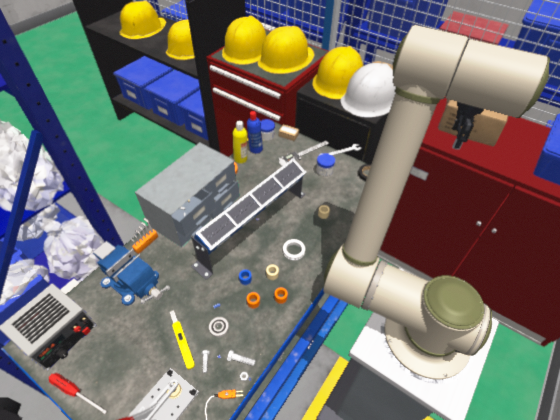

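View pics/side0.png

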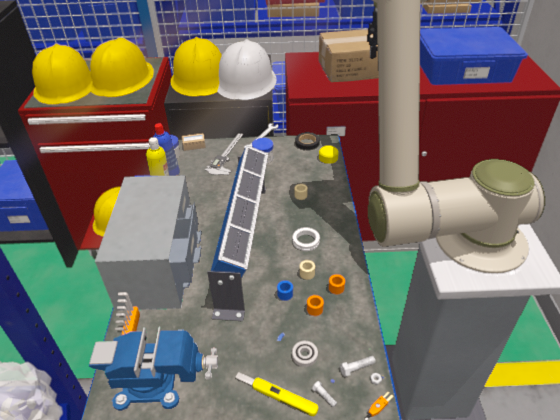

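View pics/wrist0.png

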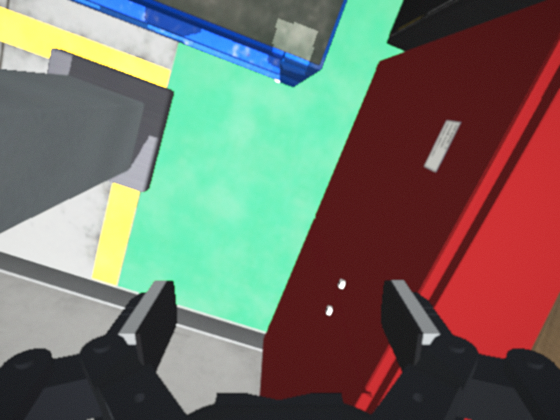

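```bash
python3 - <<'E'
import cv2
a=cv2.imread('pics/scene0.png'); cv2.imwrite('pics/scene0z.png',cv2.resize(a[140:320,180:400],(792,648),interpolation=3)[:600])
a=cv2.imread('pics/side0.png'); cv2.imwrite('pics/side0z.png',cv2.resize(a[130:330,200:360],None,fx=3,fy=3,interpolation=3))
E
```

```text
(no output)
```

View pics/scene0z.png

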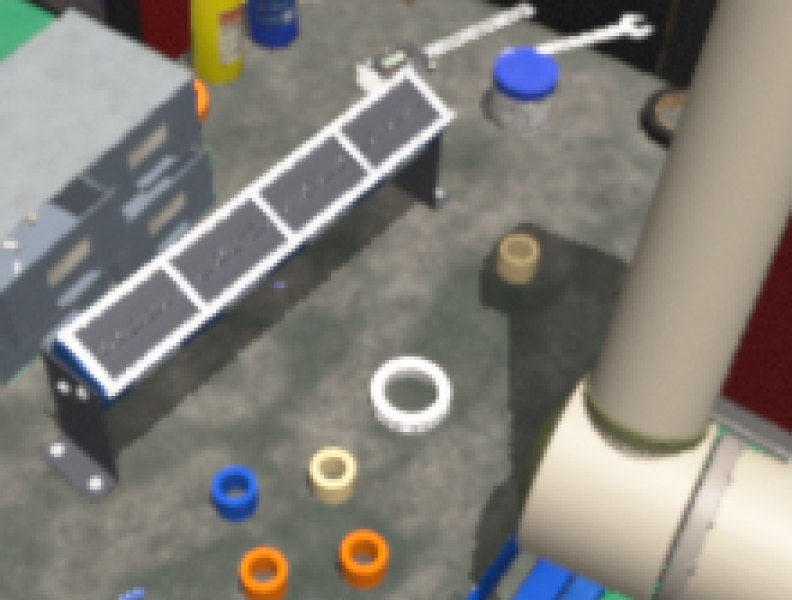

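View pics/side0z.png

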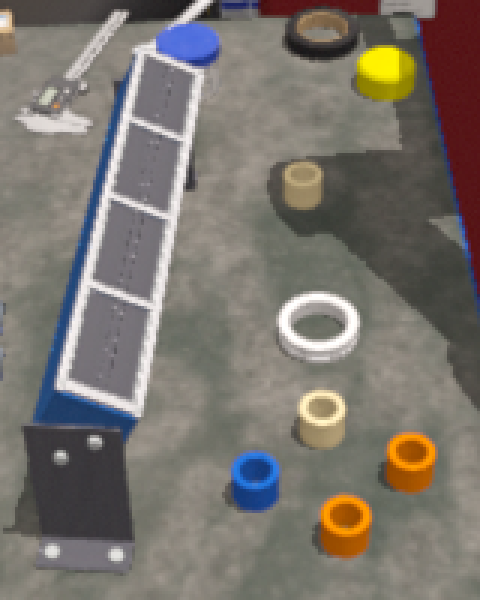

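```bash
cat >> h.py <<'E'
from scipy.optimize import least_squares
def tri(obs):
    A=np.zeros((3,3));b=np.zeros(3)
    for d,uv in obs:
        o,v=ray(d,uv);P=np.eye(3)-np.outer(v,v);A+=P;b+=P@o
    return np.linalg.solve(A,b)
def crateT(p):
    x,y,yaw=p[:3]; z=p[3] if len(p)>3 else 0.1
    c,s=np.cos(yaw),np.sin(yaw); a=np.radians(25)
    Rz=np.array([[c,-s,0],[s,c,0],[0,0,1]])
    # crate z leans toward robot: (-sin25,0,cos25); x=(cos25,0,sin25)
    L=np.array([[np.cos(a),0,-np.sin(a)],[0,1,0],[np.sin(a),0,np.cos(a)]])
    return Rz@L, np.array([x,y,z])
E
python3 - <<'E'
from h import *
S=load('scene0');D=load('side0')
sz=lambda u:(np.array(u)+.5)/3.6-.5+[180,140]
dz=lambda u:(np.array(u)+.5)/3-.5+[200,130]
for n,a,b in [('b1',(333,467),(321,408)),('b2',(519,252),(303,174)),('ring',(411,388),(319,322)),('c4b',(62,340),(57,387)),('c4f',(110,395),(140,415)),('c1b',(405,68),(140,52)),('c1f',(455,118),(203,72)),('jar',(525,72),(188,45)),('blue',(235,485),(256,468)),('or1',(264,567),(347,515)),('or2',(364,550),(411,450))]:
    a=sz(a);b=dz(b);X=tri([(S,a),(D,b)]);print(n,X.round(4),(proj(S,X)-a).round(1),(proj(D,X)-b).round(1))
M=np.array([[.031,.205,.06],[-.031,.205,.06],[.031,-.205,.06],[-.031,-.205,.06]])
us=np.array([sz(u) for u in [(62,340),(110,395),(405,68),(455,118)]]);ud=np.array([dz(u) for u in [(57,387),(140,415),(140,52),(203,72)]])
def f(p):
    R,t=crateT(p);X=M@R.T+t;return np.r_[(proj(S,X)-us).ravel(),(proj(D,X)-ud).ravel()]
for p0 in ([.55,0,0],[.55,0,0,.1]):
    r=least_squares(f,p0);print(r.x.round(4),np.degrees(r.x[2]),r.fun.round(1))
E
```

```text
b1 [0.4497 0.0916 0.0291] [[0.  0.3]] [[-0.2 -0.3]]
b2 [ 0.4451 -0.1939  0.0326] [[-0.  -0.1]] [[0.1 0.1]]
ring [ 0.4442 -0.0156  0.0186] [[0.1 0.7]] [[-0.5 -0.6]]
c4b [0.6351 0.185  0.1629] [[-0.1 -0.5]] [[0.4 0.5]]
c4f [0.5812 0.1944 0.1442] [[0.  0.1]] [[-0.1 -0.1]]
c1b [ 0.5899 -0.2113  0.1664] [[0.1 0.7]] [[-0.5 -0.7]]
c1f [ 0.534  -0.2095  0.1412] [[-0.  -0.1]] [[0.1 0.1]]
jar [ 0.5517 -0.3772  0.0599] [[0.1 0.4]] [[-0.3 -0.4]]
blue [0.5028 0.1529 0.0333] [[0.  0.1]] [[-0.1 -0.1]]
or1 [0.439  0.1969 0.0314] [[0.  0.6]] [[-0.5 -0.6]]
or2 [0.3849 0.1393 0.0316] [[0.  0.3]] [[-0.3 -0.3]]
[ 0.6102 -0.0143 -0.1116] -6.393500624686225 [-1.6 -0.6  0.3  1.2  1.3 -0.8  0.4 -0.6 -0.3  0.6  0.7  1.2 -0.5 -2.6
 -0.  -0.5]
[ 0.6113 -0.0178 -0.1121  0.0955] -6.423456304399246 [-0.7 -0.7  1.   1.   1.6 -0.5  0.6 -0.3 -0.5  0.8  0.2  1.4 -0.8 -1.9
 -0.4  0.2]
```

```bash
cat >> h.py <<'E'
from scipy.spatial.transform import Rotation as Ro
CR=[0.6105,-0.016,-0.1118,0.1]
def toolR(p): # tool x=crate x, z=-crate z
    R,t=crateT(p); return np.c_[R[:,0],-R[:,1],-R[:,2]]
def rel(Rt,Rc): return Ro.from_matrix(Rt@Rc.T).as_rotvec()
E
python3 - <<'E'
from h import *
s=observe();R,t=crateT(CR)
W=load('wrist0'); print('cam z in tool',np.array(s['tool_rot']).T@np.array(W['R'])[2])
Rt=toolR(CR);tg=R@[-.03,0,.24]+t
print(tg.round(4), (tg-s['position']).round(4), rel(Rt,np.array(s['tool_rot'])).round(4)); print(Rt.round(3))
Rd=np.c_[[np.cos(CR[2]),np.sin(CR[2]),0],[np.sin(CR[2]),-np.cos(CR[2]),0],[0,0,-1]]
print('down',rel(Rd,np.array(s['tool_rot'])).round(4),'down->crate',rel(Rt,Rd).round(4))
E
```

```text
cam z in tool [-0.31125742 -0.00113963  0.95032495]
[ 0.4827 -0.0017  0.3048] [0.2942 0.5148 0.074 ] [ 0.0512 -0.437  -0.4545]
[[ 0.901 -0.112  0.42 ]
 [-0.101 -0.994 -0.047]
 [ 0.423 -0.    -0.906]]
down [-1.100e-03  1.000e-04 -4.616e-01] down->crate [-0.0487 -0.4336  0.    ]
```

>>> jog_arm(travel=[[0.0163, 0.0286, 0.0041], [0.0163, 0.0286, 0.0041], [0.0163, 0.0286, 0.0041], [0.0163, 0.0286, 0.0041], [0.0163, 0.0286, 0.0041], [0.0163, 0.0286, 0.0041], [0.0163, 0.0286, 0.0041], [0.0163, 0.0286, 0.0041], [0.0163, 0.0286, 0.0041], [0.0163, 0.0286, 0.0041], [0.0163, 0.0286, 0.0041], [0.0163, 0.0286, 0.0041], [0.0163, 0.0286, 0.0041], [0.0163, 0.0286, 0.0041], [0.0163, 0.0286, 0.0041], [0.0163, 0.0286, 0.0041], [0.0163, 0.0286, 0.0041], [0.0163, 0.0286, 0.0041], [0, 0, 0], [0, 0, 0]], dr=[[0.0028, -0.0243, -0.0252], [0.0028, -0.0243, -0.0252], [0.0028, -0.0243, -0.0252], [0.0028, -0.0243, -0.0252], [0.0028, -0.0243, -0.0252], [0.0028, -0.0243, -0.0252], [0.0028, -0.0243, -0.0252], [0.0028, -0.0243, -0.0252], [0.0028, -0.0243, -0.0252], [0.0028, -0.0243, -0.0252], [0.0028, -0.0243, -0.0252], [0.0028, -0.0243, -0.0252], [0.0028, -0.0243, -0.0252], [0.0028, -0.0243, -0.0252], [0.0028, -0.0243, -0.0252], [0.0028, -0.0243, -0.0252], [0.0028, -0.0243, -0.0252], [0.0028, -0.0243, -0.0252], [0, 0, 0], [0, 0, 0]], jaw=0.026)

```text
time_s: 1.82
position: [0.4819, -0.0002, 0.3049]
tool_rot: [[0.901, -0.107, 0.42], [-0.096, -0.994, -0.047], [0.422, 0.002, -0.907]]
ft_force: [-1.4, 0.1, 0.7]
grip_width: 0.026
```

```bash
python3 - <<'E'
from h import *
d=snap('wrist','w1.png'); 
s=observe();R,t=crateT(CR)
print(s['time_s'],np.round(s['position'],4),s['grip_width'],np.round(s['ft_force'],2), rel(toolR(CR),np.array(s['tool_rot'])).round(4), np.round(s['q'],1))
# overlay of the predicted crate
im=d['color'][:,:,::-1].copy()
for z in (.06,):
  P=proj(d,np.array([[x*.031,y*.205,z] for x,y in [(1,1),(-1,1),(-1,-1),(1,-1)]])@R.T+t)
  cv2.polylines(im,[P.round().astype(int)],True,(0,255,0),1)
cv2.imwrite('pics/w1o.png',im)
E
```

```text
1.8667 [ 0.4816 -0.0015  0.3048] 0.025986109278980807 [ 0.85 -0.17  0.31] [ 0.0021 -0.0011 -0.0021] [-16.6   1.4  92.9   4.8  61.2  78.2]
```

View pics/w1o.png

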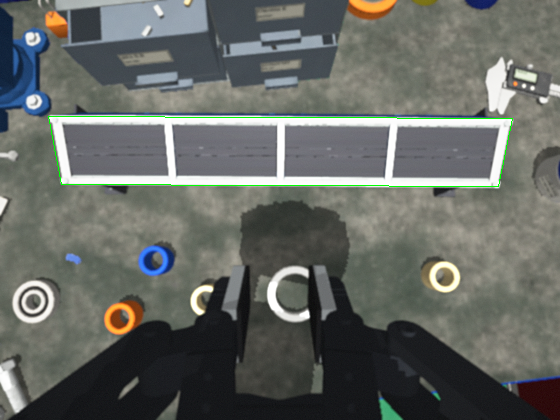

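```bash
python3 - <<'E'
from h import *
d=load('w1');im=d['color'];h=cv2.cvtColor(im,cv2.COLOR_RGB2HSV)
m=((h[...,1]<40)&(h[...,2]>170)).astype(np.uint8)*255
m[:105]=0;m[200:]=0;m[:,:45]=0;m[:,520:]=0
n,l,st,ce=cv2.connectedComponentsWithStats(m);i=1+np.argmax(st[1:,4]);print(st[i])
c=max(cv2.findContours((l==i).astype(np.uint8),0,2)[0],key=len)
hull=cv2.convexHull(c).reshape(-1,2).astype(float)
pts=c.reshape(-1,2).astype(float)
# fit lines to 4 sides
a=cv2.approxPolyDP(cv2.convexHull(c),6,True).reshape(-1,2);print(a)
a=a[np.argsort(a[:,0])];Ls=a[:2][np.argsort(a[:2,1])];Rs=a[2:][np.argsort(a[2:,1])]
TL,BL,TR,BR=Ls[0],Ls[1],Rs[0],Rs[1]
def line(p,q):
    v=(q-p)/np.linalg.norm(q-p);n=np.array([-v[1],v[0]]);s=(pts-p)@v;e=abs((pts-p)@n)
    k=pts[(e<2.5)&(s>6)&(s<np.linalg.norm(q-p)-6)]
    vx,vy,x,y=cv2.fitLine(k.astype(np.float32),cv2.DIST_HUBER,0,.01,.01).ravel();return np.cross([x,y,1],[x+vx*100,y+vy*100,1])
T,B,L,Rr=line(TL,TR),line(BL,BR),line(TL,BL),line(TR,BR)
X=lambda a,b:(lambda h:h[:2]/h[2])(np.cross(a,b))
u=np.array([X(T,L),X(B,L),X(T,Rr),X(B,Rr)]);print(u)
# contour is on pixel centers: expand half px outwards
u+=np.array([[-.5,-.5],[-.5,.5],[.5,-.5],[.5,.5]])
M=np.array([[.031,.205,.06],[-.031,.205,.06],[.031,-.205,.06],[-.031,-.205,.06]])
def f(p):
    R,t=crateT(p);return (proj(d,M@R.T+t)-u).ravel()
for p0 in (CR[:3],CR):
    r=least_squares(f,p0);print(r.x.round(4),r.fun.round(2))
E
```

```text
[   49   115   464    73 10810]
[[ 49 116]
 [512 123]
 [498 187]
 [ 60 181]]
[[ 50.55429844 116.        ]
 [ 62.67316248 183.7911299 ]
 [511.37750994 116.        ]
 [496.65519705 186.58370226]]
[ 0.6109 -0.0167 -0.1109] [-1.56  0.   -0.84 -0.35  0.61  1.61  1.86 -1.71]
[ 0.6113 -0.0167 -0.1109  0.0985] [-0.46  0.25  0.14 -0.43 -0.5   1.85  0.87 -1.79]
```

```bash
cat >> h.py <<'E'
CR=[0.611,-0.0165,-0.111,0.1]
def loc(P): R,t=crateT(CR); return R.T@(np.array(P)-t)
def wor(P): R,t=crateT(CR); return R@np.array(P)+t
def st():
    s=observe();print('t',round(s['time_s'],2),'pos',np.round(s['position'],4),'loc',loc(s['position']).round(4),'F',np.round(s['ft_force'],2),'Fz',round(float(crateT(CR)[0][:,2]@s['ft_force']),2),'w',round(s['grip_width'],4),'rotErr',rel(toolR(CR),np.array(s['tool_rot'])).round(4));return s
E
python3 - <<'E'
from h import *
s=st();print(crateT(CR)[0].round(4))
for k,y in zip('1234',(-.15,-.05,.05,.15)): print(k,(wor([0,y,.075])-s['position']).round(4))
E
```

```text
t 1.87 pos [ 0.4816 -0.0015  0.3048] loc [-0.0315  0.0006  0.2406] F [ 0.85 -0.17  0.31] Fz -0.09 w 0.026 rotErr [ 0.0021 -0.0011 -0.0013]
[[ 0.9007  0.1108 -0.42  ]
 [-0.1004  0.9938  0.0468]
 [ 0.4226  0.      0.9063]]
1 [ 0.0812 -0.1606 -0.1368]
2 [ 0.0923 -0.0612 -0.1368]
3 [ 0.1034  0.0382 -0.1368]
4 [ 0.1145  0.1375 -0.1368]
```

>>> jog_arm(travel=[[0.0154, -0.0102, -0.0228], [0.0154, -0.0102, -0.0228], [0.0154, -0.0102, -0.0228], [0.0154, -0.0102, -0.0228], [0.0154, -0.0102, -0.0228], [0.0154, -0.0102, -0.0228], [0, 0, 0], [0, 0, 0], [0, 0, 0]], dr=[[0.002, -0.001, -0.001], [0, 0, 0], [0, 0, 0], [0, 0, 0], [0, 0, 0], [0, 0, 0], [0, 0, 0], [0, 0, 0], [0, 0, 0]])

```text
time_s: 2.62
position: [0.5739, -0.064, 0.1689]
tool_rot: [[0.9, -0.114, 0.421], [-0.103, -0.993, -0.048], [0.424, -0.0, -0.906]]
ft_force: [-0.3, 0.1, 0.1]
grip_width: 0.026
```

```bash
python3 - <<'E'
from h import *
st();snap('wrist','w2.png')
E
```

```text
t 2.62 pos [ 0.5739 -0.064   0.1689] loc [ 0.0005 -0.0513  0.0759] F [-0.31  0.07  0.11] Fz 0.23 w 0.026 rotErr [0.0001 0.0011 0.0031]
```

View pics/w2.png

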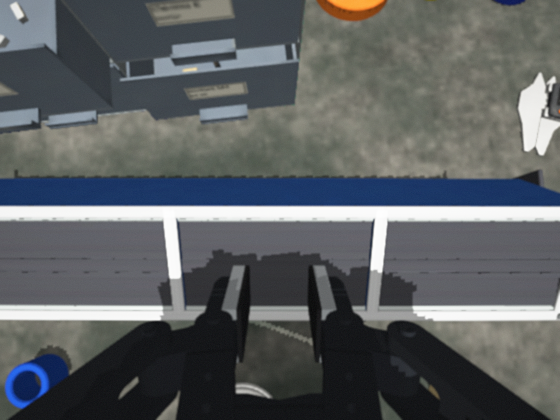

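>>> jog_arm(travel=[[0.0043, -0.0003, -0.0095], [0.0043, -0.0004, -0.0095], [0.0043, -0.0004, -0.0095], [0.0043, -0.0004, -0.0095], [0, 0, 0], [0.0008, -0.0001, -0.0018], [0.0008, -0.0001, -0.0018], [0, 0, 0]], dr=[[0, 0, 0], [0, 0, 0], [0, 0, 0], [0, 0, 0], [0, 0, 0], [0, 0, 0], [0, 0, 0], [0, 0, 0]])

```text
time_s: 3.33
position: [0.5929, -0.0646, 0.1269]
tool_rot: [[0.9, -0.112, 0.421], [-0.102, -0.994, -0.047], [0.423, -0.0, -0.906]]
ft_force: [0.2, 1.0, -0.1]
grip_width: 0.0262
```

```bash
python3 - <<'E'
from h import *
st()
E
```

```text
t 3.33 pos [ 0.5929 -0.0646  0.1269] loc [-0.0001 -0.0498  0.0297] F [ 0.22  1.04 -0.09] Fz -0.13 w 0.0262 rotErr [-0.0001  0.0007  0.0014]
```

>>> jog_arm(travel=[[0.0008, -0.0001, -0.0018], [0.0008, -0.0001, -0.0018], [0, 0, 0]], dr=[[0, 0, 0], [0, 0, 0], [0, 0, 0]])

```text
time_s: 3.58
position: [0.5935, -0.0646, 0.1265]
tool_rot: [[0.9, -0.111, 0.422], [-0.1, -0.994, -0.048], [0.425, 0.001, -0.905]]
ft_force: [-27.7, 3.6, 35.6]
grip_width: 0.026
```

```bash
python3 - <<'E'
from h import *
st()
E
```

```text
t 3.58 pos [ 0.5935 -0.0646  0.1265] loc [ 0.0003 -0.0497  0.0291] F [-27.72   3.56  35.65] Fz 44.12 w 0.026 rotErr [0.0012 0.0026 0.0004]
```

>>> jog_arm(travel=[[-0.005, 0.0006, 0.0109], [-0.005, 0.0006, 0.0109], [-0.005, 0.0006, 0.0109], [-0.005, 0.0006, 0.0109], [-0.005, 0.0006, 0.0109], [0.0028, 0.0248, 0], [0.0028, 0.0249, 0], [0.0028, 0.0248, 0], [0.0028, 0.0249, 0], [0, 0, 0], [0, 0, 0]], dr=[[0, 0, 0], [0, 0, 0], [0, 0, 0], [0, 0, 0], [0, 0, 0], [0, 0, 0], [0, 0, 0], [0, 0, 0], [0, 0, 0], [0, 0, 0], [0, 0, 0]])

```text
time_s: 4.5
position: [0.5809, 0.0384, 0.1781]
tool_rot: [[0.9, -0.11, 0.421], [-0.1, -0.994, -0.047], [0.424, -0.0, -0.906]]
ft_force: [0.5, -0.9, -0.1]
grip_width: 0.0259
```

```bash
python3 - <<'E'
from h import *
s=st(); print((wor([0,.05,.033])-s['position']).round(4))
E
```

```text
t 4.5 pos [0.5809 0.0384 0.1781] loc [0.0003 0.0513 0.086 ] F [ 0.55 -0.94 -0.11] Fz -0.37 w 0.0259 rotErr [ 0.0001  0.0014 -0.0006]
[ 0.0218 -0.0037 -0.0482]
```

>>> jog_arm(travel=[[0.0044, -0.0008, -0.0096], [0.0044, -0.0008, -0.0096], [0.0044, -0.0008, -0.0097], [0.0043, -0.0007, -0.0097], [0.0043, -0.0006, -0.0096], [0, 0, 0], [0.0004, 0, -0.0009], [0.0004, 0, -0.0009], [0.0004, 0, -0.0009], [0.0004, 0, -0.0009], [0.0004, 0, -0.0009], [0, 0, 0]], dr=[[0, 0, 0], [0, 0, 0], [0, 0, 0], [0, 0, 0], [0, 0, 0], [0, 0, 0], [0, 0, 0], [0, 0, 0], [0, 0, 0], [0, 0, 0], [0, 0, 0], [0, 0, 0]])

```text
time_s: 5.5
position: [0.6048, 0.0338, 0.1252]
tool_rot: [[0.9, -0.112, 0.421], [-0.102, -0.994, -0.047], [0.424, -0.0, -0.906]]
ft_force: [-0.3, -0.4, -0.5]
grip_width: 0.0262
```

```bash
python3 - <<'E'
from h import *
s=st()
E
```

```text
t 5.5 pos [0.6048 0.0338 0.1252] loc [0.     0.0493 0.0278] F [-0.25 -0.44 -0.45] Fz -0.33 w 0.0262 rotErr [-0.      0.0016  0.0015]
```

>>> jog_arm(travel=[[0.0004, 0, -0.0009], [0.0004, 0, -0.0009], [0, 0, 0]], dr=[[0, 0, 0], [0, 0, 0], [0, 0, 0]])

```text
time_s: 5.75
position: [0.6055, 0.0338, 0.123]
tool_rot: [[0.9, -0.112, 0.421], [-0.102, -0.994, -0.047], [0.423, -0.0, -0.906]]
ft_force: [-0.4, 0.3, -0.1]
grip_width: 0.0261
```

```bash
python3 - <<'E'
from h import *
s=st()
E
```

```text
t 5.75 pos [0.6055 0.0338 0.123 ] loc [-0.0003  0.0494  0.0255] F [-0.43  0.29 -0.12] Fz 0.09 w 0.0261 rotErr [-0.0001  0.0009  0.0016]
```

>>> jog_arm(travel=[[0.0008, 0, -0.0018], [0.0008, 0, -0.0018], [0, 0, 0]], dr=[[0, 0, 0], [0, 0, 0], [0, 0, 0]])

```text
time_s: 6.0
position: [0.6071, 0.0337, 0.1191]
tool_rot: [[0.9, -0.112, 0.42], [-0.102, -0.994, -0.047], [0.423, -0.0, -0.906]]
ft_force: [-0.3, -0.2, -0.6]
grip_width: 0.026
```

```bash
python3 - <<'E'
from h import *
s=st();print((wor([0,.05,.085])-s['position']).round(4),(wor([0,.15,.085])-s['position']).round(4))
E
```

```text
t 6.0 pos [0.6071 0.0337 0.1191] loc [-0.0005  0.0495  0.0213] F [-0.3  -0.22 -0.62] Fz -0.45 w 0.026 rotErr [-0.0002  0.0003  0.0017]
[-0.0262  0.0035  0.058 ] [-0.0152  0.1029  0.058 ]
```

Cell 3 is empty, so on to cell 4.

>>> jog_arm(travel=[[-0.0052, 0.0007, 0.0116], [-0.0052, 0.0007, 0.0116], [-0.0053, 0.0007, 0.0116], [-0.0053, 0.0007, 0.0116], [-0.0053, 0.0007, 0.0116], [0.0028, 0.0248, 0], [0.0028, 0.0249, 0], [0.0028, 0.0248, 0], [0.0028, 0.0249, 0], [0, 0, 0], [0, 0, 0]], dr=[[0, 0, 0], [0, 0, 0], [0, 0, 0], [0, 0, 0], [0, 0, 0], [0, 0, 0], [0, 0, 0], [0, 0, 0], [0, 0, 0], [0, 0, 0], [0, 0, 0]])

```text
time_s: 6.92
position: [0.5917, 0.1377, 0.1789]
tool_rot: [[0.9, -0.11, 0.422], [-0.1, -0.994, -0.047], [0.425, -0.0, -0.905]]
ft_force: [0.4, -0.2, 0.6]
grip_width: 0.0262
```

```bash
python3 - <<'E'
from h import *
s=st(); print((wor([0,.15,.033])-s['position']).round(4))
E
```

```text
t 6.92 pos [0.5917 0.1377 0.1789] loc [0.0005 0.1511 0.0868] F [ 0.42 -0.2   0.62] Fz 0.38 w 0.0262 rotErr [-0.      0.0025 -0.0005]
[ 0.0221 -0.0036 -0.049 ]
```

>>> jog_arm(travel=[[0.0044, -0.0008, -0.0098], [0.0044, -0.0007, -0.0098], [0.0044, -0.0007, -0.0098], [0.0044, -0.0007, -0.0098], [0.0044, -0.0007, -0.0098], [0, 0, 0], [0.0004, 0, -0.0009], [0.0004, 0, -0.0009], [0.0004, 0, -0.0009], [0.0004, 0, -0.0009], [0.0004, 0, -0.0009], [0, 0, 0]], dr=[[0, 0, 0], [0, 0, 0], [0, 0, 0], [0, 0, 0], [0, 0, 0], [0, 0, 0], [0, 0, 0], [0, 0, 0], [0, 0, 0], [0, 0, 0], [0, 0, 0], [0, 0, 0]])

```text
time_s: 7.92
position: [0.6161, 0.1332, 0.1243]
tool_rot: [[0.9, -0.112, 0.421], [-0.102, -0.994, -0.047], [0.424, -0.0, -0.906]]
ft_force: [0.6, 0.3, 0.7]
grip_width: 0.0261
```

```bash
python3 - <<'E'
from h import *
s=st()
E
```

```text
t 7.92 pos [0.6161 0.1332 0.1243] loc [-1.000e-04  1.493e-01  2.690e-02] F [0.58 0.25 0.71] Fz 0.41 w 0.0261 rotErr [-0.0002  0.0017  0.0014]
```

>>> jog_arm(travel=[[0.0004, 0, -0.0009], [0.0004, 0, -0.0009], [0.0004, 0, -0.0009], [0.0008, 0, -0.0018], [0, 0, 0]], dr=[[0, 0, 0], [0, 0, 0], [0, 0, 0], [0, 0, 0], [0, 0, 0]])

```text
time_s: 8.33
position: [0.618, 0.133, 0.1191]
tool_rot: [[0.9, -0.112, 0.42], [-0.102, -0.994, -0.047], [0.423, -0.0, -0.906]]
ft_force: [0.2, 0.9, 0.4]
grip_width: 0.0258
```

```bash
python3 - <<'E'
from h import *
s=st(); print((wor([0,.15,.13])-s['position']).round(4), (np.array([.45,.092,.15])-wor([0,.15,.13])).round(4))
E
```

```text
t 8.33 pos [0.618  0.133  0.1191] loc [-0.0006  0.1494  0.0214] F [0.25 0.91 0.37] Fz 0.27 w 0.0258 rotErr [-0.0001  0.0005  0.0016]
[-0.045   0.0057  0.0987] [-0.123  -0.0467 -0.0678]
```

>>> jog_arm(travel=[[-0.005, 0.0006, 0.011], [-0.005, 0.0006, 0.011], [-0.005, 0.0006, 0.011], [-0.005, 0.0006, 0.011], [-0.005, 0.0006, 0.011], [-0.005, 0.0006, 0.011], [-0.005, 0.0006, 0.011], [-0.005, 0.0006, 0.011], [-0.005, 0.0006, 0.011], [-0.0154, -0.0058, -0.0085], [-0.0154, -0.0058, -0.0085], [-0.0154, -0.0058, -0.0085], [-0.0154, -0.0058, -0.0085], [-0.0154, -0.0058, -0.0085], [-0.0154, -0.0058, -0.0085], [-0.0154, -0.0058, -0.0085], [-0.0154, -0.0058, -0.0085], [0, 0, 0], [0, 0, 0]], dr=[[0, 0, 0], [0, 0, 0], [0, 0, 0], [0, 0, 0], [0, 0, 0], [0, 0, 0], [0, 0, 0], [0, 0, 0], [0, 0, 0], [0.006, 0.0542, 0], [0.006, 0.0542, 0], [0.006, 0.0542, 0], [0.006, 0.0542, 0], [0.006, 0.0542, 0], [0.006, 0.0542, 0], [0.006, 0.0542, 0], [0.006, 0.0542, 0], [0, 0, 0], [0, 0, 0]])

```text
time_s: 9.92
position: [0.4501, 0.092, 0.151]
tool_rot: [[0.994, -0.113, 0.003], [-0.113, -0.994, -0.001], [0.003, 0.001, -1.0]]
ft_force: [1.0, -0.1, 0.9]
grip_width: 0.026
```

>>> jog_arm(travel=[[0, 0, 0]], dr=[[0, 0, 0]], jaw=0.06, newtons=30)

```text
time_s: 10.0
position: [0.4506, 0.0922, 0.1513]
tool_rot: [[0.994, -0.112, 0.004], [-0.112, -0.994, -0.001], [0.004, 0.001, -1.0]]
ft_force: [-0.7, 0.3, 0.2]
grip_width: 0.0367
```

```bash
python3 - <<'E'
from h import *
s=st();print(np.round(s['tool_rot'],3));snap('wrist','w3.png');snap('side','s3.png')
E
```

```text
t 10.0 pos [0.4506 0.0922 0.1513] loc [-0.1337  0.0903  0.119 ] F [-0.66  0.28  0.18] Fz 0.46 w 0.0367 rotErr [-0.0475 -0.4299  0.0016]
[[ 0.994 -0.112  0.004]
 [-0.112 -0.994 -0.001]
 [ 0.004  0.001 -1.   ]]
```

View pics/w3.png

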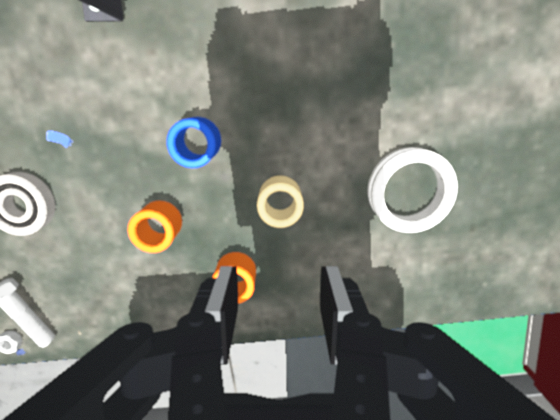

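View pics/s3.png

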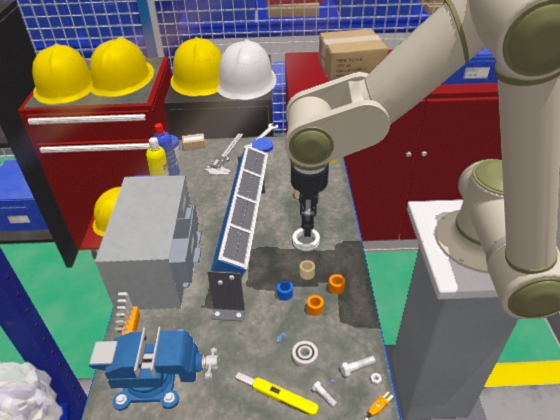

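```bash
python3 - <<'E'
from h import *
d=load('w3');im=d['color'][:,:,::-1]
cv2.imwrite('pics/w3z.png',cv2.resize(im[160:240,235:325],None,fx=7,fy=7,interpolation=3))
s=observe();P=np.array(s['position'])
for z in (0,.03):
  for uv in [(280,199),(280,204)]: print(z,uv,onz(d,uv,z).round(4))
E
```

```text
0 (280, 199) [0.4457 0.0911 0.    ]
0 (280, 204) [0.4413 0.0916 0.    ]
0.03 (280, 199) [0.4541 0.0902 0.03  ]
0.03 (280, 204) [0.4501 0.0907 0.03  ]
```

View pics/w3z.png

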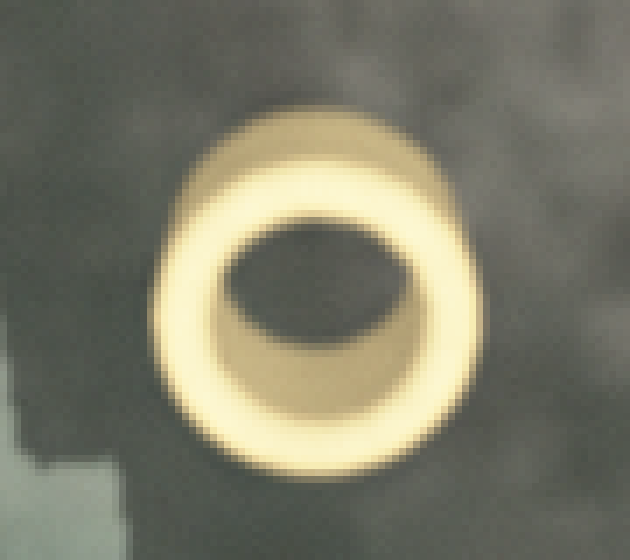

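>>> jog_arm(travel=[[-0.0013, -0.0014, -0.02], [0, 0, -0.025], [0, 0, -0.025], [0, 0, -0.025], [0, 0, -0.022], [0, 0, -0.012], [0, 0, -0.01], [0, 0, 0], [0, 0, 0]], dr=[[0.001, 0.004, 0], [0, 0, 0], [0, 0, 0], [0, 0, 0], [0, 0, 0], [0, 0, 0], [0, 0, 0], [0, 0, 0], [0, 0, 0]])

```text
time_s: 10.85
position: [0.4488, 0.0908, 0.0117]
tool_rot: [[0.994, -0.112, -0.003], [-0.112, -0.994, 0.0], [-0.003, 0.0, -1.0]]
ft_force: [1.0, -0.5, -0.6]
grip_width: 0.0601
```

```bash
python3 - <<'E'
from h import *
s=st();print(np.round(s['tool_rot'],3));snap('wrist','w4.png')
E
```

```text
t 10.85 pos [0.4488 0.0908 0.0117] loc [-0.1942  0.0887 -0.0069] F [ 1.05 -0.52 -0.64] Fz -1.04 w 0.0601 rotErr [-0.0486 -0.4365  0.0011]
[[ 0.994 -0.112 -0.003]
 [-0.112 -0.994  0.   ]
 [-0.003  0.    -1.   ]]
```

View pics/w4.png

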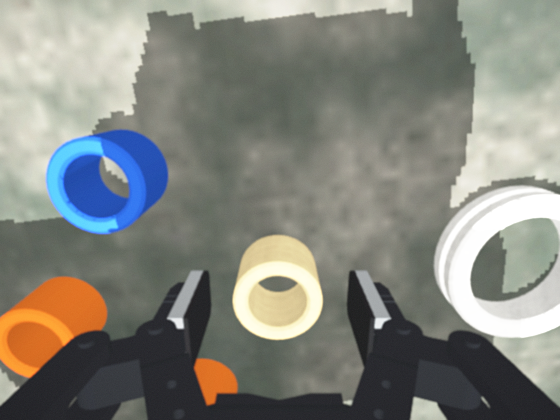

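>>> jog_arm(travel=[[0, 0, 0], [0, 0, 0], [0, 0, 0], [0, 0, 0], [0, 0, 0], [0, 0, 0]], dr=[[0, 0, 0], [0, 0, 0], [0, 0, 0], [0, 0, 0], [0, 0, 0], [0, 0, 0]], jaw=0.028, newtons=40)

```text
time_s: 11.4
position: [0.449, 0.0907, 0.0125]
tool_rot: [[0.994, -0.112, -0.001], [-0.112, -0.994, -0.0], [-0.001, 0.0, -1.0]]
ft_force: [-0.6, 0.3, 6.8]
grip_width: 0.0343
```

>>> jog_arm(travel=[[0, 0, 0.02], [0, 0, 0.025], [0, 0, 0.025], [0, 0, 0.025], [0, 0, 0.025], [0, 0, 0.02], [0, 0, 0], [0, 0, 0]], dr=[[0, 0, 0], [0, 0, 0], [0, 0, 0], [0, 0, 0], [0, 0, 0], [0, 0, 0], [0, 0, 0], [0, 0, 0]])

```text
time_s: 12.07
position: [0.4486, 0.0906, 0.1522]
tool_rot: [[0.994, -0.112, -0.001], [-0.112, -0.994, -0.0], [-0.001, 0.0, -1.0]]
ft_force: [-0.8, -0.0, -2.2]
grip_width: 0.0341
```

```bash
python3 - <<'E'
from h import *
s=st();snap('wrist','w5.png')
p=np.array(s['position']);a=wor([0,.15,.12])
print(a.round(4),(a-p).round(4),rel(toolR(CR),np.array(s['tool_rot'])).round(4))
E
```

```text
t 12.07 pos [0.4486 0.0906 0.1522] loc [-0.135   0.0885  0.1205] F [-0.78 -0.02 -2.2 ] Fz -1.67 w 0.0341 rotErr [-0.0486 -0.4345  0.0015]
[0.5772 0.1382 0.2088] [0.1286 0.0476 0.0566] [-0.0486 -0.4345  0.0015]
```

View pics/w5.png

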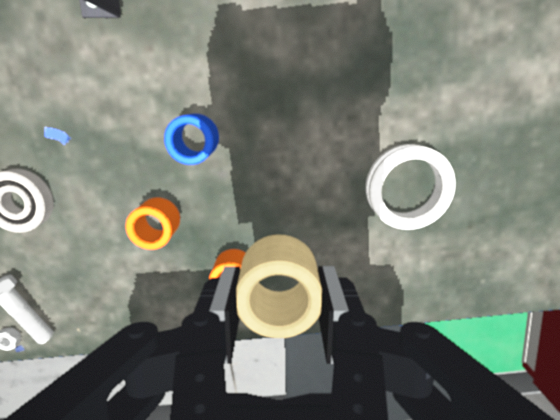

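>>> jog_arm(travel=[[0.0143, 0.0053, 0.01], [0.0143, 0.0053, 0.01], [0.0143, 0.0053, 0.01], [0.0143, 0.0053, 0.0066], [0.0143, 0.0053, 0.004], [0.0143, 0.0053, 0.004], [0.0143, 0.0053, 0.004], [0.0143, 0.0053, 0.004], [0.0142, 0.0052, 0.004], [0, 0, 0], [0, 0, 0], [0, 0, 0]], dr=[[-0.0054, -0.0483, 0], [-0.0054, -0.0483, 0], [-0.0054, -0.0483, 0], [-0.0054, -0.0483, 0], [-0.0054, -0.0483, 0], [-0.0054, -0.0483, 0], [-0.0054, -0.0483, 0], [-0.0054, -0.0483, 0], [-0.0054, -0.0483, 0.001], [0, 0, 0], [0, 0, 0], [0, 0, 0]])

```text
time_s: 13.12
position: [0.5768, 0.1384, 0.2081]
tool_rot: [[0.902, -0.111, 0.417], [-0.101, -0.994, -0.046], [0.42, -0.0, -0.908]]
ft_force: [0.1, -0.5, -1.0]
grip_width: 0.034
```

```bash
python3 - <<'E'
from h import *
s=st();snap('wrist','w6.png')
p=np.array(s['position']);a=wor([0,.15,.03])
print((a-p).round(4))
E
```

```text
t 13.12 pos [0.5768 0.1384 0.2081] loc [-0.0007  0.1502  0.1196] F [ 0.1  -0.52 -0.98] Fz -0.95 w 0.034 rotErr [-0.0006 -0.0028  0.0002]
[ 0.0382 -0.0044 -0.0809]
```

View pics/w6.png

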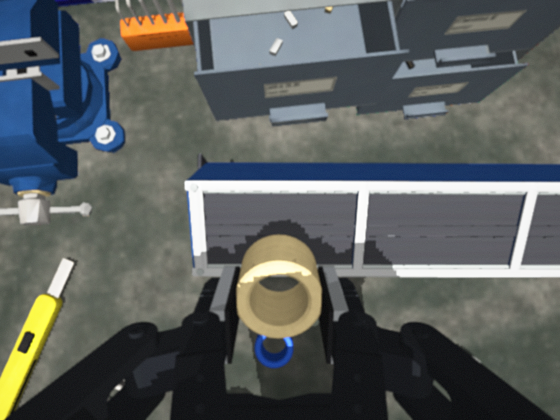

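>>> jog_arm(travel=[[0.0044, -0.0004, -0.009], [0.0044, -0.0005, -0.009], [0.0042, -0.0005, -0.009], [0.0042, -0.0005, -0.009], [0.0042, -0.0005, -0.009], [0.0042, -0.0005, -0.009], [0.0042, -0.0005, -0.009], [0.0042, -0.0005, -0.009], [0.0042, -0.0005, -0.009], [0, 0, 0], [0, 0, 0]], dr=[[-0.0006, -0.0025, 0], [0, 0, 0], [0, 0, 0], [0, 0, 0], [0, 0, 0], [0, 0, 0], [0, 0, 0], [0, 0, 0], [0, 0, 0], [0, 0, 0], [0, 0, 0]])

```text
time_s: 14.08
position: [0.6151, 0.1337, 0.1262]
tool_rot: [[0.901, -0.111, 0.419], [-0.101, -0.994, -0.047], [0.422, 0.0, -0.907]]
ft_force: [0.2, -0.3, -2.6]
grip_width: 0.034
```

```bash
python3 - <<'E'
from h import *
s=st()
p=np.array(s['position']);a=wor([0,.15,.0145])
print((a-p).round(4))
E
```

```text
t 14.08 pos [0.6151 0.1337 0.1262] loc [-0.0003  0.1498  0.029 ] F [ 0.17 -0.35 -2.58] Fz -2.43 w 0.034 rotErr [ 0.0003 -0.0012  0.0006]
[ 0.0064 -0.0005 -0.0131]
```

>>> jog_arm(travel=[[0.0009, -0.0001, -0.0019], [0.0009, 0, -0.0019], [0.0009, -0.0001, -0.0019], [0.0009, 0, -0.0019], [0.0009, -0.0001, -0.0019], [0.0009, -0.0001, -0.0019], [0.0008, 0, -0.0017], [0, 0, 0], [0, 0, 0]], dr=[[0, 0, 0], [0, 0, 0], [0, 0, 0], [0, 0, 0], [0, 0, 0], [0, 0, 0], [0, 0, 0], [0, 0, 0], [0, 0, 0]])

```text
time_s: 14.83
position: [0.6214, 0.1334, 0.1137]
tool_rot: [[0.901, -0.111, 0.42], [-0.101, -0.994, -0.047], [0.423, 0.0, -0.906]]
ft_force: [1.7, 0.2, -3.1]
grip_width: 0.034
```

```bash
python3 - <<'E'
from h import *
s=st()
E
```

```text
t 14.83 pos [0.6214 0.1334 0.1137] loc [0.0002 0.1501 0.0151] F [ 1.71  0.18 -3.14] Fz -3.56 w 0.034 rotErr [0.0002 0.     0.0006]
```

>>> jog_arm(travel=[[0.0004, 0, -0.0009], [0.0004, -0.0001, -0.0009], [0, 0, 0]], dr=[[0, 0, 0], [0, 0, 0], [0, 0, 0]])

```text
time_s: 15.08
position: [0.6223, 0.1333, 0.1122]
tool_rot: [[0.9, -0.111, 0.42], [-0.101, -0.994, -0.047], [0.423, 0.0, -0.906]]
ft_force: [0.7, 0.8, -0.9]
grip_width: 0.0341
```

```bash
python3 - <<'E'
from h import *
s=st()
E
```

```text
t 15.08 pos [0.6223 0.1333 0.1122] loc [0.0003 0.1502 0.0133] F [ 0.68  0.85 -0.91] Fz -1.06 w 0.0341 rotErr [0.0002 0.0005 0.0005]
```

>>> jog_arm(travel=[[0.0004, 0, -0.0008], [0, 0, 0], [0, 0, 0]], dr=[[0, 0, 0], [0, 0, 0], [0, 0, 0]])

```text
time_s: 15.33
position: [0.6226, 0.1334, 0.1118]
tool_rot: [[0.9, -0.111, 0.421], [-0.101, -0.994, -0.047], [0.423, 0.0, -0.906]]
ft_force: [-3.1, -0.6, 3.5]
grip_width: 0.0342
```

>>> jog_arm(travel=[[0, 0, 0], [0, 0, 0], [0, 0, 0], [0, 0, 0]], dr=[[0, 0, 0], [0, 0, 0], [0, 0, 0], [0, 0, 0]], jaw=0.05)

```text
time_s: 15.67
position: [0.623, 0.1327, 0.1134]
tool_rot: [[0.899, -0.112, 0.423], [-0.101, -0.994, -0.048], [0.426, 0.001, -0.905]]
ft_force: [-9.8, -5.2, 15.3]
grip_width: 0.0494
```

```bash
python3 - <<'E'
from h import *
s=st()
E
```

```text
t 15.67 pos [0.623  0.1327 0.1134] loc [0.0015 0.1496 0.0141] F [-9.82 -5.17 15.32] Fz 17.77 w 0.0494 rotErr [0.0012 0.0032 0.0008]
```

```bash
python3 - <<'E'
from h import *
snap('wrist','w7.png')
E
```

```text
(no output)
```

View pics/w7.png

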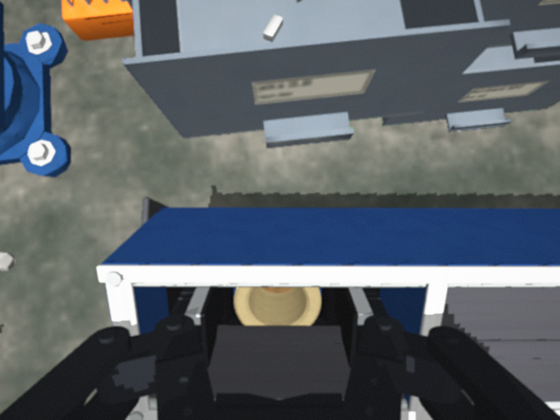

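>>> jog_arm(travel=[[-0.0008, 0.0001, 0.0018], [-0.0017, 0.0002, 0.0036], [-0.0034, 0.0004, 0.0072], [0, 0, 0]], dr=[[0, 0, 0], [0, 0, 0], [0, 0, 0], [0, 0, 0]], jaw=0.045)

```text
time_s: 16.05
position: [0.6166, 0.1342, 0.125]
tool_rot: [[0.9, -0.111, 0.421], [-0.101, -0.994, -0.047], [0.424, 0.0, -0.906]]
ft_force: [-0.6, 0.4, -0.1]
grip_width: 0.0449
```

```bash
python3 - <<'E'
from h import *
st();snap('wrist','w8.png')
E
```

```text
t 16.05 pos [0.6166 0.1342 0.125 ] loc [0.0005 0.1504 0.0274] F [-0.64  0.42 -0.1 ] Fz 0.19 w 0.0449 rotErr [0.0002 0.0013 0.0003]
```

View pics/w8.png

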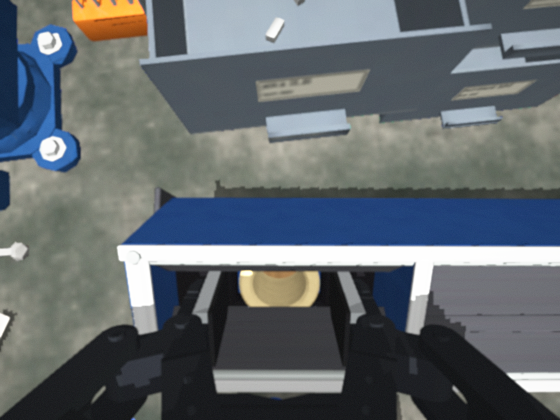

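```bash
python3 - <<'E'
from h import *
d=load('w8');im=d['color'][:,:,::-1].copy();R,t=crateT(CR)
th=np.linspace(0,2*np.pi,40)
for z,c in ((.03,(0,255,0)),(.0433,(0,0,255))):
  P=proj(d,np.c_[.018*np.cos(th),.15+.018*np.sin(th),z+0*th]@R.T+t);cv2.polylines(im,[P.round().astype(int)],True,c,1)
cv2.imwrite('pics/w8o.png',cv2.resize(im[220:330,170:390],None,fx=3.6,fy=3.6,interpolation=3))
E
```

```text
(no output)
```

View pics/w8o.png

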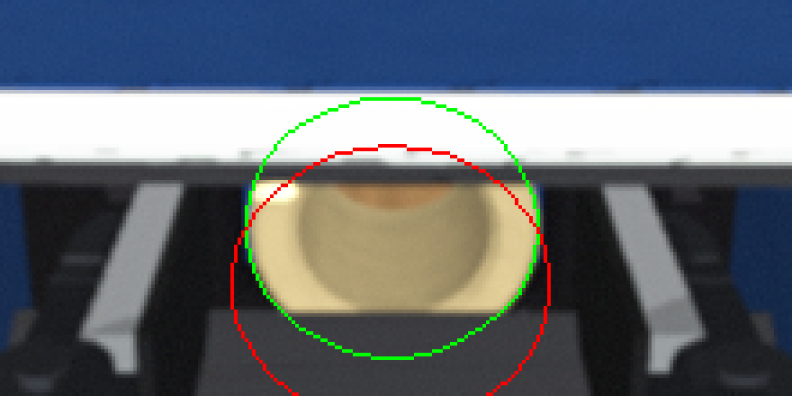

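>>> jog_arm(travel=[[-0.0048, 0.0005, 0.0104], [-0.0048, 0.0005, 0.0104], [-0.0048, 0.0005, 0.0104], [-0.0048, 0.0005, 0.0104], [-0.0048, 0.0005, 0.0104], [-0.0048, 0.0005, 0.0104], [-0.0048, 0.0005, 0.0104], [-0.0048, 0.0005, 0.0104], [-0.0048, 0.0005, 0.0104], [-0.0116, -0.0303, -0.0062], [-0.0116, -0.0303, -0.0062], [-0.0116, -0.0303, -0.0062], [-0.0116, -0.0303, -0.0062], [-0.0116, -0.0303, -0.0062], [-0.0116, -0.0303, -0.0062], [-0.0116, -0.0303, -0.0062], [-0.0116, -0.0303, -0.0062], [-0.0116, -0.0303, -0.0062], [-0.0116, -0.0303, -0.0062], [-0.0116, -0.0303, -0.0062]], dr=[[0, 0, 0], [0, 0, 0], [0, 0, 0], [0, 0, 0], [0, 0, 0], [0, 0, 0], [0, 0, 0], [0, 0, 0], [0, 0, 0], [0.0044, 0.0394, 0], [0.0044, 0.0394, 0], [0.0044, 0.0394, 0], [0.0044, 0.0394, 0], [0.0044, 0.0394, 0], [0.0044, 0.0394, 0], [0.0044, 0.0394, 0], [0.0044, 0.0394, 0], [0.0044, 0.0394, 0], [0.0044, 0.0394, 0], [0.0044, 0.0394, 0]])

```text
time_s: 17.77
position: [0.4452, -0.1961, 0.1499]
tool_rot: [[0.994, -0.111, -0.001], [-0.111, -0.994, -0.0], [-0.001, 0.0, -1.0]]
ft_force: [0.4, 0.3, 0.5]
grip_width: 0.0451
```

>>> jog_arm(travel=[[0, 0, 0], [0, 0, 0], [0, 0, 0]], dr=[[0, 0, 0], [0, 0, 0], [0, 0, 0]], jaw=0.06)

```text
time_s: 18.02
position: [0.446, -0.1943, 0.1498]
tool_rot: [[0.994, -0.111, 0.001], [-0.111, -0.994, -0.0], [0.001, -0.0, -1.0]]
ft_force: [0.4, 0.9, -0.2]
grip_width: 0.0599
```

```bash
python3 - <<'E'
from h import *
s=st();print(np.round(s['tool_rot'],3))
d=snap('wrist','w9.png');p=proj(d,[.445,-.194,.03])[0];print(p)
u,v=p.round().astype(int);im=d['color'][:,:,::-1][v-40:v+40,u-45:u+45];print(u-45,v-40)
cv2.imwrite('pics/w9z.png',cv2.resize(im,None,fx=7,fy=7,interpolation=3))
E
```

```text
t 18.02 pos [ 0.446  -0.1943  0.1498] loc [-0.1097 -0.195   0.1061] F [ 0.41  0.87 -0.22] Fz -0.33 w 0.0599 rotErr [-0.0484 -0.4325  0.0005]
[[ 0.994 -0.111  0.001]
 [-0.111 -0.994 -0.   ]
 [ 0.001 -0.    -1.   ]]
[277.77850403 205.1524403 ]
233 165
```

View pics/w9z.png

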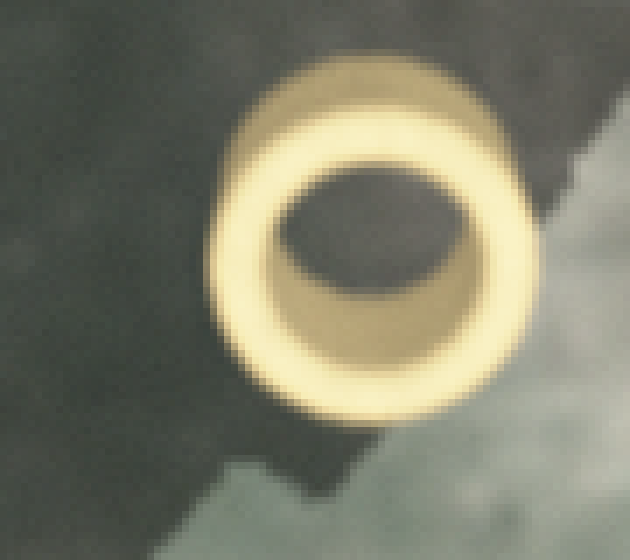

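View pics/w9.png

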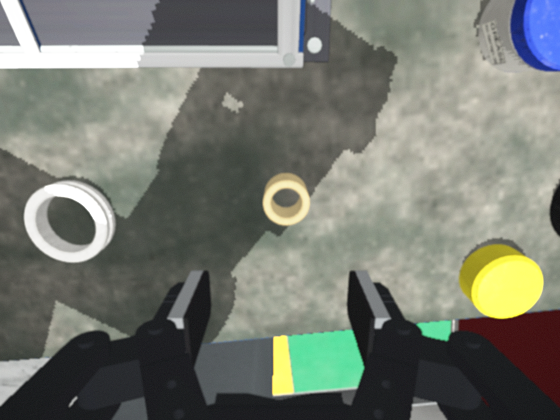

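```bash
python3 - <<'E'
from h import *
d=load('w9');print(onz(d,(286,202.3),.03).round(4)); s=observe();print(np.round(s['q'],1),(onz(d,(286,202.3),.03)-s['position']).round(4))
E
```

```text
[ 0.4466 -0.2005  0.03  ]
[-37.5  20.2  91.9   0.   67.9  58.8] [ 0.0005 -0.0066 -0.1198]
```

>>> jog_arm(travel=[[0, -0.0066, 0], [0, 0, 0], [0, 0, 0], [0, 0, 0], [0, 0, 0], [0, 0, 0], [0, 0, 0], [0, 0, 0], [0, 0, 0], [0, 0, 0], [0, 0, 0], [0, 0, 0]], dr=[[0, 0, -0.11], [0, 0, -0.11], [0, 0, -0.11], [0, 0, -0.11], [0, 0, -0.11], [0, 0, -0.11], [0, 0, -0.11], [0, 0, -0.11], [0, 0, -0.11], [0, 0, -0.11], [0, 0, 0], [0, 0, 0]])

```text
time_s: 19.07
position: [0.4462, -0.2005, 0.1498]
tool_rot: [[0.356, -0.934, 0.001], [-0.934, -0.356, -0.001], [0.001, -0.0, -1.0]]
ft_force: [0.0, 0.6, -0.2]
grip_width: 0.0599
```

```bash
python3 - <<'E'
from h import *
s=st();print(np.round(s['tool_rot'],3),np.round(s['q'],1))
for n in('scene0','side0'): print(n,proj(load(n),[[.4466,-.2005,.03],[.4451,-.1939,.03]]).round(1))
d=snap('wrist','w10.png');p=proj(d,[.4466,-.2005,.03])[0];print(p)
u,v=p.round().astype(int);im=d['color'][:,:,::-1][v-40:v+40,u-45:u+45];print(u-45,v-40)
cv2.imwrite('pics/w10z.png',cv2.resize(im,None,fx=7,fy=7,interpolation=3))
E
```

```text
t 19.07 pos [ 0.4462 -0.2005  0.1498] loc [-0.1089 -0.2011  0.1057] F [ 0.03  0.63 -0.19] Fz -0.16 w 0.0599 rotErr [-0.2802 -0.3616  1.0776]
[[ 0.356 -0.934  0.001]
 [-0.934 -0.356 -0.001]
 [ 0.001 -0.    -1.   ]] [-38.1  20.4  91.4  -0.   68.1 121.1]
scene0 [[324.4 208.6]
 [323.7 210. ]]
side0 [[300.1 187. ]
 [300.8 188.5]]
[276.44681392 205.00080391]
231 165
```

View pics/w10z.png

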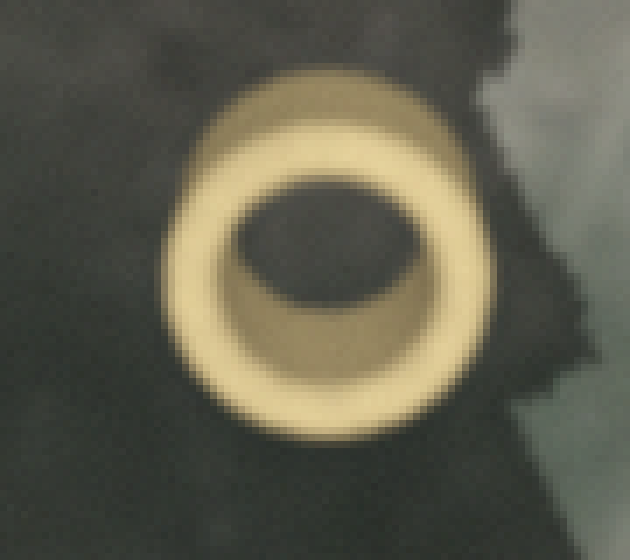

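View pics/w10.png

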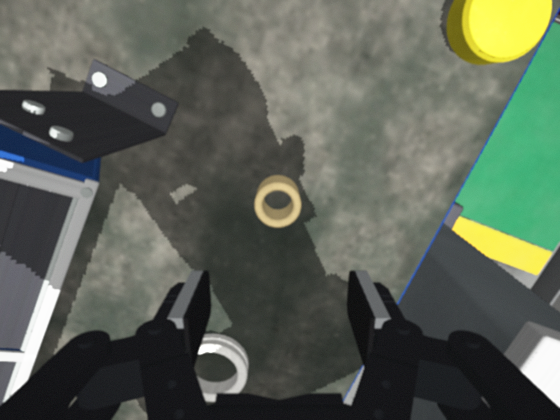

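>>> jog_arm(travel=[[0, 0, -0.02], [0, 0, -0.025], [0, 0, -0.025], [0, 0, -0.025], [0, 0, -0.022], [0, 0, -0.012], [0, 0, -0.0088], [0, 0, 0], [0, 0, 0]], dr=[[0, 0, 0], [0, 0, 0], [0, 0, 0], [0, 0, 0], [0, 0, 0], [0, 0, 0], [0, 0, 0], [0, 0, 0], [0, 0, 0]])

```text
time_s: 19.87
position: [0.4462, -0.2013, 0.0119]
tool_rot: [[0.353, -0.936, 0.0], [-0.936, -0.353, -0.001], [0.001, 0.0, -1.0]]
ft_force: [0.2, -0.1, -0.0]
grip_width: 0.0598
```

```bash
python3 - <<'E'
from h import *
s=st();snap('wrist','w11.png')
E
```

```text
t 19.87 pos [ 0.4462 -0.2013  0.0119] loc [-0.1671 -0.202  -0.0193] F [ 0.2  -0.08 -0.02] Fz -0.1 w 0.0598 rotErr [-0.2808 -0.3616  1.0808]
```

View pics/w11.png

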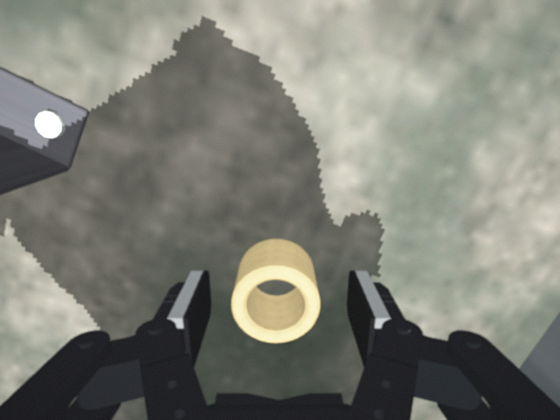

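Rim centre at about (276, 303), midway between the pads. Closing and lifting.

>>> jog_arm(travel=[[0, 0, 0], [0, 0, 0], [0, 0, 0], [0, 0, 0], [0, 0, 0], [0, 0, 0]], dr=[[0, 0, 0], [0, 0, 0], [0, 0, 0], [0, 0, 0], [0, 0, 0], [0, 0, 0]], jaw=0.028, newtons=40)

```text
time_s: 20.42
position: [0.4463, -0.2017, 0.0127]
tool_rot: [[0.352, -0.936, 0.002], [-0.936, -0.352, -0.002], [0.002, -0.001, -1.0]]
ft_force: [-0.7, -0.1, 7.3]
grip_width: 0.0342
```

>>> jog_arm(travel=[[0, 0, 0.02], [0, 0, 0.03], [0, 0, 0.03], [0, 0, 0.03], [0, 0, 0.03], [0, 0, 0.03], [0, 0, 0.02], [0, 0, 0], [0, 0, 0]], dr=[[0, 0, 0], [0, 0, 0], [0, 0, 0], [0, 0, 0], [0, 0, 0], [0, 0, 0], [0, 0, 0], [0, 0, 0], [0, 0, 0]])

```text
time_s: 21.17
position: [0.446, -0.2014, 0.2023]
tool_rot: [[0.352, -0.936, 0.002], [-0.936, -0.352, -0.002], [0.003, -0.001, -1.0]]
ft_force: [-0.3, 0.3, -2.2]
grip_width: 0.034
```

```bash
python3 - <<'E'
from h import *
s=st();snap('wrist','w12.png')
p=np.array(s['position']);a=wor([0,.05,.13]);print(a.round(4),(a-p).round(4))
Rc=np.array(s['tool_rot']);Rd=np.c_[[np.cos(CR[2]),np.sin(CR[2]),0],[np.sin(CR[2]),-np.cos(CR[2]),0],[0,0,-1]]
print(rel(Rd,Rc).round(4))
E
```

```text
t 21.17 pos [ 0.446  -0.2014  0.2023] loc [-0.0869 -0.202   0.1533] F [-0.32  0.32 -2.19] Fz -1.83 w 0.034 rotErr [-0.2807 -0.3596  1.082 ]
[0.5619 0.0393 0.2178] [0.116  0.2406 0.0156]
[1.0000e-03 2.6000e-03 1.1002e+00]
```

View pics/w12.png

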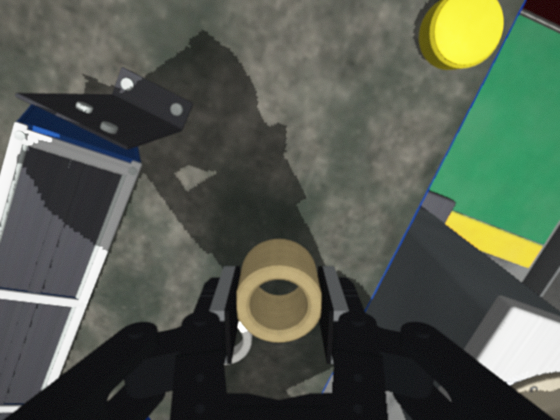

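>>> jog_arm(travel=[[0.004, 0.0241, 0.003], [0.004, 0.0241, 0.003], [0.004, 0.0241, 0.003], [0.004, 0.0241, 0.003], [0.004, 0.0241, 0.003], [0.004, 0.0241, 0.003], [0.004, 0.0241, 0.003], [0.004, 0.0241, 0.003], [0.004, 0.0241, 0.003], [0.004, 0.0241, 0.003], [0.0096, 0, -0.0018], [0.0096, 0, -0.0018], [0.0096, 0, -0.0018], [0.0096, 0, -0.0018], [0.0096, 0, -0.0018], [0.0096, 0, -0.0018], [0.0096, 0, -0.0018], [0.0096, 0, -0.0018], [0, 0, 0], [0, 0, 0]], dr=[[0, 0, 0.11], [0, 0, 0.11], [0, 0, 0.11], [0, 0, 0.11], [0, 0, 0.11], [0, 0, 0.11], [0, 0, 0.11], [0, 0, 0.11], [0, 0, 0.11], [0.001, 0.0026, 0.11], [-0.006, -0.0542, 0], [-0.006, -0.0542, 0], [-0.006, -0.0542, 0], [-0.006, -0.0542, 0], [-0.006, -0.0542, 0], [-0.006, -0.0542, 0], [-0.006, -0.0542, 0], [-0.006, -0.0542, 0], [0, 0, 0], [0, 0, 0]])

```text
time_s: 22.88
position: [0.5618, 0.0397, 0.2156]
tool_rot: [[0.904, -0.111, 0.414], [-0.101, -0.994, -0.045], [0.416, -0.001, -0.909]]
ft_force: [-0.7, 0.0, -1.0]
grip_width: 0.0341
```

```bash
python3 - <<'E'
from h import *
s=st();d=snap('wrist','w13.png')
p=np.array(s['position']);a=wor([0.001,.05,.03]);print((a-p).round(4))
E
```

```text
t 22.88 pos [0.5618 0.0397 0.2156] loc [-0.0011  0.0504  0.128 ] F [-0.69  0.03 -0.95] Fz -0.57 w 0.0341 rotErr [-0.0016 -0.0067  0.0001]
[ 0.043  -0.0052 -0.088 ]
```

View pics/w13.png

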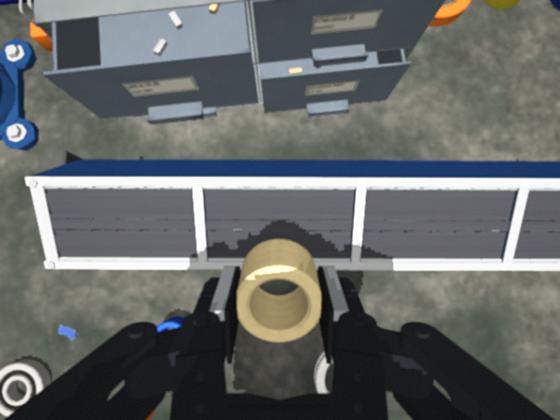

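>>> jog_arm(travel=[[0.0046, -0.0006, -0.0088], [0.0046, -0.0006, -0.0088], [0.0043, -0.0005, -0.0088], [0.0043, -0.0005, -0.0088], [0.0042, -0.0005, -0.0088], [0.0042, -0.0005, -0.0088], [0.0042, -0.0005, -0.0088], [0.0042, -0.0005, -0.0088], [0.0042, -0.0005, -0.0088], [0.0042, -0.0005, -0.0088], [0, 0, 0], [0, 0, 0]], dr=[[-0.0015, -0.006, 0], [0, 0, 0], [0, 0, 0], [0, 0, 0], [0, 0, 0], [0, 0, 0], [0, 0, 0], [0, 0, 0], [0, 0, 0], [0, 0, 0], [0, 0, 0], [0, 0, 0]])

```text
time_s: 23.93
position: [0.6057, 0.0344, 0.1284]
tool_rot: [[0.9, -0.111, 0.422], [-0.1, -0.994, -0.047], [0.425, 0.0, -0.905]]
ft_force: [0.3, 0.2, -2.2]
grip_width: 0.0336
```

```bash
python3 - <<'E'
from h import *
s=st()
p=np.array(s['position']);a=wor([0.001,.05,.0135]);print((a-p).round(4))
E
```

```text
t 23.93 pos [0.6057 0.0344 0.1284] loc [0.0021 0.05   0.0304] F [ 0.29  0.23 -2.25] Fz -2.15 w 0.0336 rotErr [0.0003 0.0025 0.0002]
[ 0.0061 -0.0007 -0.0157]
```

>>> jog_arm(travel=[[0.0007, -0.0001, -0.002], [0.0007, -0.0001, -0.002], [0.0007, -0.0001, -0.002], [0.0008, -0.0001, -0.0019], [0.0008, -0.0001, -0.0019], [0.0008, -0.0001, -0.0019], [0.0008, -0.0001, -0.0018], [0.0006, 0, -0.0013], [0, 0, 0], [0, 0, 0]], dr=[[0, 0, 0], [0, 0, 0], [0, 0, 0], [0, 0, 0], [0, 0, 0], [0, 0, 0], [0, 0, 0], [0, 0, 0], [0, 0, 0], [0, 0, 0]])

```text
time_s: 24.77
position: [0.6116, 0.0337, 0.1142]
tool_rot: [[0.899, -0.111, 0.423], [-0.1, -0.994, -0.047], [0.426, 0.0, -0.905]]
ft_force: [1.0, -0.3, -3.1]
grip_width: 0.0339
```

```bash
python3 - <<'E'
from h import *
s=st()
E
```

```text
t 24.77 pos [0.6116 0.0337 0.1142] loc [0.0015 0.05   0.015 ] F [ 1.   -0.33 -3.13] Fz -3.27 w 0.0339 rotErr [0.0004 0.0036 0.0002]
```

>>> jog_arm(travel=[[0.0003, 0, -0.0008], [0.0003, 0, -0.0007], [0.0003, 0, -0.0006], [0, 0, 0], [0, 0, 0]], dr=[[0, 0, 0], [0, 0, 0], [0, 0, 0], [0, 0, 0], [0, 0, 0]])

```text
time_s: 25.18
position: [0.6126, 0.0337, 0.1124]
tool_rot: [[0.899, -0.111, 0.424], [-0.1, -0.994, -0.047], [0.426, 0.0, -0.905]]
ft_force: [-0.1, -1.0, -0.1]
grip_width: 0.0342
```

```bash
python3 - <<'E'
from h import *
s=st()
E
```

```text
t 25.18 pos [0.6126 0.0337 0.1124] loc [0.0016 0.0501 0.0129] F [-0.06 -0.98 -0.1 ] Fz -0.11 w 0.0342 rotErr [0.0005 0.0042 0.0001]
```

Fz rose from −3 to 0, so it's just touching down. Releasing now.

>>> jog_arm(travel=[[0, 0, 0], [0, 0, 0], [0, 0, 0], [0, 0, 0]], dr=[[0, 0, 0], [0, 0, 0], [0, 0, 0], [0, 0, 0]], jaw=0.045)

```text
time_s: 25.52
position: [0.6127, 0.0341, 0.1131]
tool_rot: [[0.898, -0.111, 0.425], [-0.1, -0.994, -0.047], [0.427, -0.0, -0.904]]
ft_force: [-3.4, 2.8, 5.8]
grip_width: 0.0449
```

>>> jog_arm(travel=[[-0.0008, 0.0001, 0.0018], [-0.0017, 0.0002, 0.0036], [-0.0034, 0.0004, 0.0072], [0, 0, 0]], dr=[[0, 0, 0], [0, 0, 0], [0, 0, 0], [0, 0, 0]])

```text
time_s: 25.85
position: [0.6066, 0.0344, 0.1263]
tool_rot: [[0.898, -0.111, 0.425], [-0.1, -0.994, -0.048], [0.428, 0.0, -0.904]]
ft_force: [0.1, 0.0, 0.3]
grip_width: 0.045
```

```bash
python3 - <<'E'
from h import *
st();d=snap('wrist','w14.png');im=d['color'][:,:,::-1].copy();R,t=crateT(CR)
th=np.linspace(0,2*np.pi,40)
for z,c in ((.03,(0,255,0)),(.0433,(0,0,255))):
  P=proj(d,np.c_[.018*np.cos(th),.05+.018*np.sin(th),z+0*th]@R.T+t);cv2.polylines(im,[P.round().astype(int)],True,c,1)
cv2.imwrite('pics/w14o.png',cv2.resize(im[220:330,170:390],None,fx=3.6,fy=3.6,interpolation=3))
E
```

```text
t 25.85 pos [0.6066 0.0344 0.1263] loc [0.002  0.0501 0.028 ] F [0.07 0.01 0.3 ] Fz 0.24 w 0.045 rotErr [0.0008 0.0054 0.0001]
```

View pics/w14o.png

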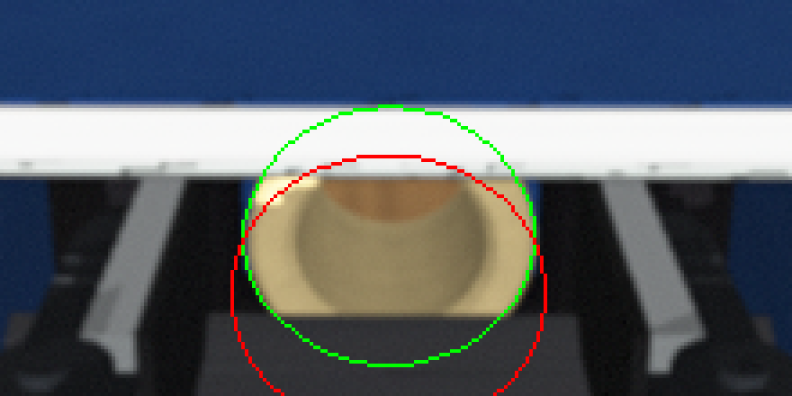

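>>> jog_arm(travel=[[-0.0048, 0.0005, 0.0104], [-0.0048, 0.0005, 0.0104], [-0.0048, 0.0005, 0.0104], [-0.0048, 0.0005, 0.0104], [-0.0048, 0.0005, 0.0104], [-0.0048, 0.0005, 0.0104], [-0.0048, 0.0005, 0.0104], [-0.0048, 0.0005, 0.0104], [-0.0048, 0.0005, 0.0104], [-0.015, 0, 0.01], [-0.015, 0, 0.01], [-0.015, 0, 0.01], [-0.015, 0, 0.01], [-0.015, 0, 0.01], [-0.015, 0, 0.01], [0, 0, 0], [0, 0, 0], [0, 0, 0]], dr=[[0, 0, 0], [0, 0, 0], [0, 0, 0], [0, 0, 0], [0, 0, 0], [0, 0, 0], [0, 0, 0], [0, 0, 0], [0, 0, 0], [0, 0, 0], [0, 0, 0], [0, 0, 0], [0, 0, 0], [0, 0, 0], [0, 0, 0], [0, 0, 0], [0, 0, 0], [0, 0, 0]])

```text
time_s: 27.4
position: [0.4737, 0.0389, 0.2784]
tool_rot: [[0.899, -0.111, 0.424], [-0.1, -0.994, -0.047], [0.426, 0.0, -0.905]]
ft_force: [-0.0, 0.0, 0.2]
grip_width: 0.045
```

```bash
python3 - <<'E'
from h import *
st();snap('wrist','w15.png');snap('side','s15.png')
E
```

```text
t 27.4 pos [0.4737 0.0389 0.2784] loc [-0.0538  0.0398  0.222 ] F [-0.02  0.01  0.2 ] Fz 0.2 w 0.045 rotErr [0.0005 0.004  0.0003]
```

View pics/w15.png

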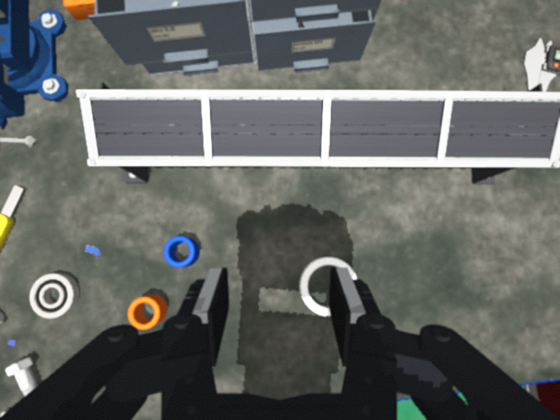

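View pics/s15.png

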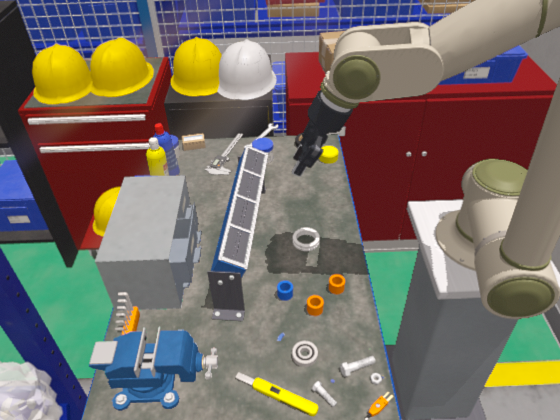

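```bash
python3 -c "
from h import *
print(close_job())"
```

```text
the job is handed in; nothing more can be done
None
```

Both loose brass bushings are back in the crate, one in cell 4 and one in cell 3, and the job was handed in at 27.4 s.

- **Finding the empty cells:** I probed through the flaps with the fingertips. Cell 2 stopped me at 29 mm above the floor, so it holds a bushing. Cells 3 and 4 were clear down to 21 mm. I did not probe cell 1; I took it as occupied because two cells had to be.
- **Seating:** After each release, the wrist picture showed the bushing's visible rim on the outline calculated for a seated one, to within about a millimetre. The flaps hid part of each rim, and I did not press on the bushings afterwards to confirm they sit flat.
- **Final check:** The last wrist and side pictures show all flaps shut, no brass bushing left on the table and the gripper clear of everything. The die ring, bearing, grease jar and the blue and orange look-alikes look unmoved.

**Forces and disagreements:**
- The probe of cell 2 pressed with 44–45 N at the fingertips, more than I intended. The 40 N limit is stated for the arm and gripper body, and the wrist limit is 120 N.
- Opening the jaws in cell 4 pushed back with about 18 N, probably the finger linkage against the cover edge.
- My first estimate for the second bushing was about 7 mm off from the wrist-camera view. I used the wrist view, confirmed it with a second one, and the grasp was centred.

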